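Roll a shaft blank into the V-block and up to the stop

TASK

Roll the aluminium bar along the bench by pushing on its side with your fingers, up the low blue ramp and over the lip until it drops into the groove of the V-block; then push on its right-hand end to slide it along the groove until its other end rests against the red stop plate. Do not pick the bar up, leave it lying fully down in the groove, and leave the white cup, the brass bush and the glue bottle where they stand.

Things in the scene. Friction and masses are not known exactly. Their poses are not given: they have to be found in the camera images.
- bar: Smooth, oily aluminium round bar (shaft blank), 36 mm diameter, 180 mm long, 0.45 kg, loose on the bench on the robot's side of the V-block. Origin mid-axis; y runs along the bar (ends at -90, +90 mm), at the start +y roughly left, within 13 deg of the groove, z up; x, z turn as it rolls. Slips on the fingers (friction about 0.35); let go, it runs on a few cm and rolls back off the ramp.
- vblock: Low steel V-block with blue ramp, fixed. Origin at bench level under the groove's bottom line; groove along y, +x away from the robot, z up. Spans y -88 to +50 mm, groove ends open. 120 degree groove: bottom at x 0, z 1 mm; far flank rises to z 22 mm at x 36 mm; behind it a blue back 22 mm high (screws 26 mm) to x 66 mm. The bar seated in it has its axis at x 0, z 22 mm.
- lip (a point): Top of the V-block's lip on the ramp side, 8 mm above the bench; axes as the V-block's, at its x = -13.5 mm, y = 0. The lip is flat for 3 mm in x. The blue ramp rises straight to it from bench level at the V-block's x = -60 mm to x = -15 mm, over the block's whole length in y.
- stop: Red L-shaped stop, fixed beyond the left (+y) end of the V-block (its distance varies by 12 mm), in line with the groove, axes parallel to the V-block's. Origin at bench level, mid-face; the face looks to -y, 50 mm wide, 45 mm high, plate 8 mm thick; foot with screw, up to 14 mm high, back to y = 43 mm. With the bar home its middle is at y = -90 mm here.
- cup: White plastic cup, 55 mm wide, 63 mm high, standing near the right front of the bench; origin at the centre of its foot. Leave alone.
- bush: Brass flanged drill bush, 26 mm wide, 22 mm high, standing left of the bar; origin at the centre of its foot. Leave alone.
- glue: White glue bottle with blue cap, 36 mm wide, 84 mm high, standing behind and left of the V-block; origin at the centre of its foot. Leave alone.
Not all that is in view belongs to the job. There is more than one size of the stop; the one meant has the size given above.

How it is judged:
By the outcome, as a careful person would: the job done as asked, in the order asked, and still so for the second after the job is handed in, with the robot touching nothing.
It also fails if it takes over 48 s, if anything falls off the work surface, if the arm or the gripper's body presses on something with over 40 N, if the wrist force passes 120 N, or if a joint passes its speed limit or range.

ROBOT

A 6-joint arm with a two-finger parallel gripper is mounted at the origin on a cart in front of the work surface, level with it; the furniture and walls round the work are solid. World frame = base frame: x ahead of the robot, y to its left, z up, the work surface at z = 0. Lengths are in m, angles in rad, forces in N, time in s.
With the tool pointing down it reaches from about 0.35 to 0.975 m from the base axis. Payload 4.9 kg.
Tool frame: the origin (TCP) lies at the very end of the fingers, on their centre line; the grasp point (between the pads) lies 19 mm behind it; z points along the fingers, y is the line along which they close (so a half turn about z gives the same grasp; the last joint's range is limited). The gripper opens to 85 mm and grips with 20 to 120 N. Pads are 22 mm wide; open, the fingers measure 114 mm over their backs; the gripper's body (76 mm by 85 mm) begins 54 mm behind the grasp point. The pads swing forward as they close: fully open they stand 13 mm farther back than shut.
Start: joints at [1.14, 0.053, 1.613, -0, 1.476, -0.119], TCP at [0.192, 0.595, 0.231] pointing down, gripper open.
Joint ranges: [-3.01, 3.01], [-1.01, 2.22], [0.06, 2.58], [-1.02, 4.17], [0.09, 2.62], [-3.14, 3.14]. Speed limits (rad/s): [2.57, 2.57, 3.14, 3.14, 3.14, 3.14].

INTERFACE

Orientations are given as a unit quaternion [w, x, y, z].
In Python, from plant import * gives the robot as it stands.
- The arm moves only by the tool jog_arm, never from a script. Its argument "moves" is a list that holds one entry, the list of rows, each a list of 7 numbers: the finger opening in cm, from 0 to 8.54, then the shift along the tool's x, y, z in cm, then the turn, a rotation vector about the tool's x, y, z in rad. A call has 1 to 20 rows; each row shifts and turns the commanded pose from where the row before left it, along the tool's axes as they then stand; what a row does not reach is not made up. A row lasts 1/12 s, in which the tool goes at most 41.7 mm and 7.16 degrees, less where a joint would pass 70% of its speed; a pose out of reach is approached as far as the arm can. A call is refused whole if a number of a shift passes 4.17 or a number of a turn 0.125, either way. A call with a gripper value outside its range is refused whole. The fingers move at their own pace and stop on an object; the grip force is fixed at half the most. Time passes only in rows, so rows that do not move let the fingers close. It gives the time, the measured TCP pose, the force, the opening and the grip force at its end, in the units of the state.
- state(): the state, without advancing time (a new reading comes with each control period).
- grab_frame(name): name is "scene" or "side" or "wrist"; returns a dict with "color" (384x512x3 uint8, blue, green, red), "depth" (384x512 float32, m along the optical axis (not along the pixel's ray), 0 where there is no reading), "fx", "fy", "cx", "cy" (pixels), "R" (3x3) and "t" (3): a world point X has camera coordinates R X + t. Camera axes: x right, y down, z forward; pixel columns grow to the right and rows downward; lengths in m; the calibration is good to about 2 mm. A picture is of the moment at which its call begins.
- job_done(): hands the job in; it is judged then, once.
Trained networks look in a picture, given as the dict that the camera call returned (one of the last four; its "shot" number tells which), for a name from the list of things; names that differ only in an ending like _2 or _b are one class to them, and where a whole thing is asked for, a point or a joint stands for the part that bears it (a point fixed in the world has none). Each returns a list of dicts, best first, with "p" (0 to 1); they miss things now and then, are a little off and sometimes report something else, mostly with a low value. They report only what shows in the picture. A call takes as long as a camera call. They do not tell look-alikes from the thing itself.
- recognise(name, picture): "rect" ([centre column, centre row, width, height] in pixels, round what is visible of it).
- regions_of(name, picture): "pixels" (384x512 bool, what is visible of it) and "rect" ([centre column, centre row, width, height] in pixels, round what is visible of it).
The state is a dict: "time": time; "joint_pos": joint angles; "joint_vel": joint speeds; "joint_efforts": joint torques, N m; "tool_pos": TCP position; "tool_rot": TCP orientation; "contact_force": force on the tool from outside, world axes, zero at the start; "ft_torque": the same for the moment, N m; "gripper_width": opening from 0.0 (shut) to 1.0 (fully open); "grasp_force": force on a finger pad.
Only numpy, scipy, OpenCV 4.12 (cv2) and the standard library are available. Lean on these libraries where they do the work, as an engineer would, in place of code of your own. Each camera call takes 0.05 s, during which the arm holds its last target. There are 200 camera calls.

## Working session

There is one attempt and no reset: what is moved stays moved. The work goes in short steps, Python scripts to look and compute and a tool call to move; the robot and the scene stay as the last step left them, time stands still between calls to the robot, and variables do not carry over. Pictures are saved under pics/ and viewed, at most 10 in all, crops included, and the job is handed in when it is done.

Besides the shell and the picture viewer there is one more tool, called by a JSON object that holds its "name" and its "arguments". jog_arm: Moves the arm, as the interface text tells. Its arguments: {"type":"object","properties":{"moves":{"type":"array"}},"required":["moves"]}

```bash
mkdir -p pics; ls; python3 - <<'E'
from plant import *
import cv2,numpy as np
s=state();print(s)
ims=[]
for n in("scene","side"):
    f=grab_frame(n);ims.append(f["color"]);print(n,f["R"],f["t"],f["fx"],f["cx"],f["cy"])
    for k in("bar","vblock","stop","cup","bush","glue"):
        for r in regions_of(k,f)[:3]:
            m=r["pixels"]&(f["depth"]>0)
            v,u=np.nonzero(m);d=f["depth"][m]
            P=(np.c_[(u-f["cx"])/f["fx"]*d,(v-f["cy"])/f["fy"]*d,d]-f["t"])@f["R"]
            print(k,round(r["p"],2),np.round(r["rect"]),len(u),np.round(np.percentile(P,[2,50,98],axis=0),3).tolist() if len(u) else '')
cv2.imwrite("pics/a.png",cv2.resize(ims[0],(800,600)));cv2.imwrite("pics/b.png",cv2.resize(ims[1],(800,600)))
E
```

```text
pics
{'time': 0.0, 'joint_pos': array([ 1.13999854e+00,  5.33234280e-02,  1.61431081e+00, -2.46197875e-05,
        1.47599537e+00, -1.19004969e-01]), 'joint_vel': array([-0.00145816,  0.00172517,  0.00205928, -0.00118441,  0.00020105,
       -0.00265724]), 'joint_efforts': array([ 1.64240964e-04, -3.93683481e+01, -3.70174563e+01, -1.29290979e-04,
        7.23894249e-03,  5.08069533e-07]), 'tool_pos': array([0.1914728 , 0.59428665, 0.2300737 ]), 'tool_rot': array([-2.64674514e-04,  1.55264457e-01,  9.87872416e-01, -9.83562154e-04]), 'contact_force': array([ 0.03945156, -0.57253438,  0.57183493]), 'ft_torque': array([ 0.0147065 , -0.00911957,  0.00344042]), 'grasp_force': 0.0, 'gripper_width': 0.9979693159643429}
scene [[ 0.56688423 -0.82377355 -0.00627752]
 [-0.71022771 -0.4848577  -0.51038182]
 [ 0.41739534  0.29378588 -0.85992499]] [-0.36363982  0.43269954  1.15722235] 478.1946421726807 251.81412359139404 194.38295097159536
vblock 0.95 [237. 184.  65.  53.] 1789 [[0.563, -0.028, -0.002], [0.626, 0.039, 0.008], [0.684, 0.109, 0.026]]
vblock 0.71 [140. 195.   6.   6.] 82 [[0.419, 0.24
[... 1265 characters left out ...]
1, 0.137, 0.003], [0.634, 0.148, 0.008], [0.659, 0.175, 0.046]]
stop 0.65 [194. 247.  14.  19.] 142 [[0.613, 0.24, 0.001], [0.63, 0.25, 0.005], [0.648, 0.265, 0.032]]
stop 0.54 [193. 210.  11.  16.] 144 [[0.705, 0.155, -0.001], [0.721, 0.164, 0.005], [0.744, 0.182, 0.031]]
cup 0.62 [350. 145.  19.  29.] 383 [[0.47, -0.346, -0.002], [0.495, -0.296, 0.039], [0.531, -0.267, 0.063]]
bush 0.48 [251. 296.  16.  12.] 79 [[0.421, 0.247, -0.002], [0.43, 0.257, 0.013], [0.439, 0.266, 0.023]]
glue 0.73 [245. 200.  67.  58.] 1970 [[0.565, -0.026, -0.001], [0.629, 0.046, 0.008], [0.689, 0.111, 0.025]]
glue 0.69 [160. 222.  14.  22.] 212 [[0.727, 0.245, 0.008], [0.735, 0.261, 0.055], [0.75, 0.274, 0.084]]
```

View pics/a.png

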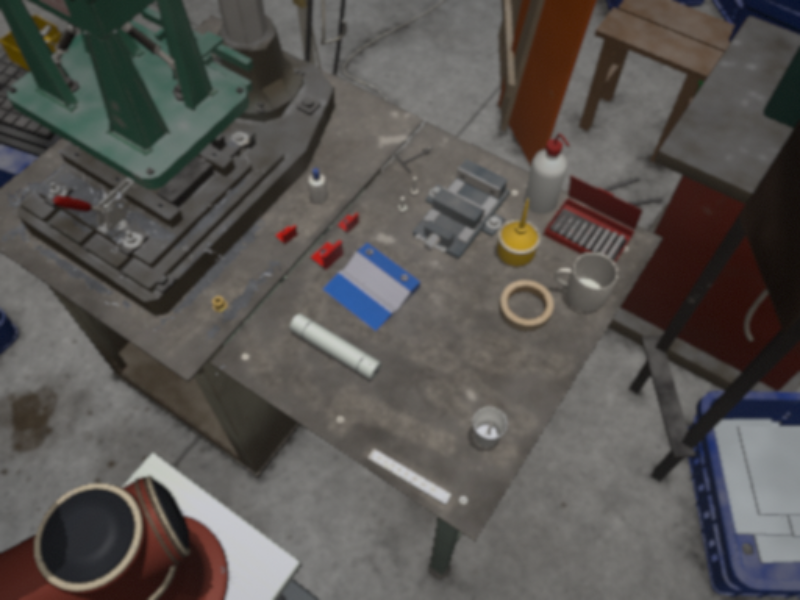

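View pics/b.png

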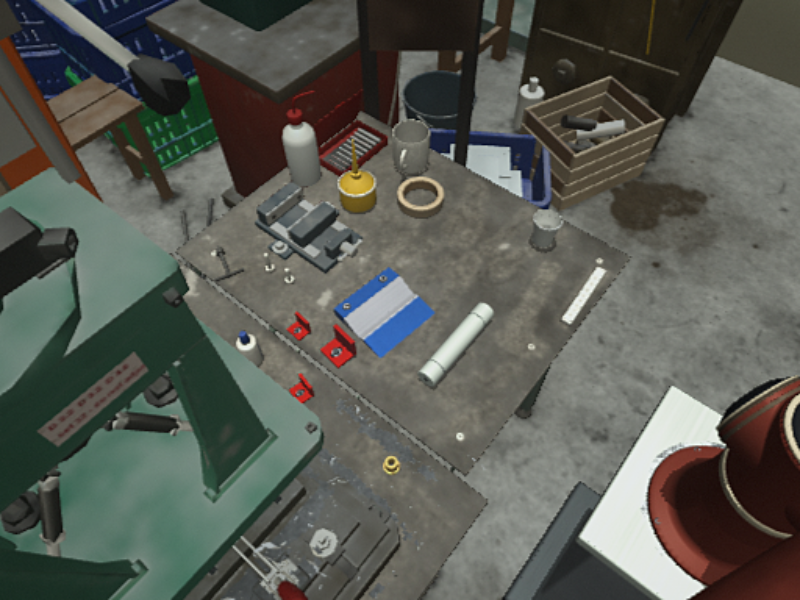

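The scene view shows the bar at (334,345), the blue V-block at (372,285), the bush at (219,302), the glue bottle at (317,185) and the cup at (488,427). Stop candidates in the scene view are (327,253), (288,233) and (349,221). In the side view they are (338,347), (301,388) and (299,326). The first is the largest (z ≈ 46 mm) and is in line with the groove, so I choose it. Look-alikes for the bar are the white scale (410,475) and the grey vise (462,210). For the cup they are the mug (590,282) and the white bottle (547,175).

```bash
cat > h.py <<'E'
from plant import *
import cv2,numpy as np
def cloud(f,m=None):
    m=(f["depth"]>0) if m is None else m&(f["depth"]>0)
    v,u=np.nonzero(m);d=f["depth"][m]
    return (np.c_[(u-f["cx"])/f["fx"]*d,(v-f["cy"])/f["fy"]*d,d]-f["t"])@f["R"],u,v
def proj(f,X):
    c=f["R"]@np.asarray(X)+f["t"];return f["fx"]*c[0]/c[2]+f["cx"],f["fy"]*c[1]/c[2]+f["cy"]
def box(P,lo,hi): return P[np.all((P>lo)&(P<hi),axis=1)]
def tops(P): # blue-free top view rectangle
    return cv2.minAreaRect((P[:,:2]*1000).astype(np.float32))
E
python3 - <<'E'
from h import *
for n in("scene","side"):
    f=grab_frame(n);P,u,v=cloud(f)
    hsv=cv2.cvtColor(f["color"],cv2.COLOR_BGR2HSV)[v,u]
    inb=lambda lo,hi:np.all((P>lo)&(P<hi),axis=1)
    bl=inb([.5,-.1,-.01],[.75,.125,.03])&(hsv[:,0]>100)&(hsv[:,0]<125)&(hsv[:,1]>140)
    c=cv2.boxPoints(tops(P[bl]));print(n,"blue",tops(P[bl]),c.round().tolist())
    B=box(P,[.42,-.12,.012],[.53,.16,.045]);q=B[B[:,2]>np.percentile(B[:,2],30)]
    print("bar",len(B),tops(B),cv2.fitLine((q[:,:2]*1000).astype(np.float32),cv2.DIST_HUBER,0,.01,.01).ravel(),np.percentile(B[:,2],[5,50,98]))
    S=box(P,[.58,.115,.020],[.69,.19,.06]);print("stop plate",len(S),tops(S),S.max(0))
    for lo in np.arange(.15,.7,.1):
        D=box(P,[lo,.2,.03],[lo+.1,.9,.9]);
        for zl in(.03,.12,.25,.4):
            E=D[(D[:,2]>zl)]
            if len(E)>5:print("obst x",round(lo,2),"z>",zl,"ymin",E[:,1].min().round(2),"zmax",E[:,2].max().round(2),len(E))
    if n=="side":
        s=f["color"][170:310,160:330];cv2.imwrite("pics/c.png",cv2.resize(s,None,fx=4.5,fy=4.0,interpolation=2))
E
```

```text
scene blue ((623.8253784179688, 40.58763885498047), (136.7998504638672, 123.17976379394531), 83.11358642578125) [[554.0, -20.0], [677.0, -35.0], [693.0, 101.0], [571.0, 116.0]]
bar 792 ((477.13232421875, 17.462020874023438), (36.386085510253906, 182.37477111816406), 0.7699453830718994) [ 1.9118888e-02 -9.9981719e-01  4.7561374e+02  1.5963891e+01] [0.01836691 0.03185774 0.03923116]
stop plate 101 ((631.4813232421875, 137.42015075683594), (13.537592887878418, 49.76899719238281), 86.43858337402344) [0.6563744  0.14451062 0.04990332]
obst x 0.25 z> 0.03 ymin 0.33 zmax 0.24 539
obst x 0.25 z> 0.12 ymin 0.47 zmax 0.24 7
obst x 0.35 z> 0.03 ymin 0.32 zmax 0.3 4917
obst x 0.35 z> 0.12 ymin 0.34 zmax 0.3 1184
obst x 0.35 z> 0.25 ymin 0.34 zmax 0.3 700
obst x 0.45 z> 0.03 ymin 0.31 zmax 0.58 10061
obst x 0.45 z> 0.12 ymin 0.33 zmax 0.58 8210
obst x 0.45 z> 0.25 ymin 0.33 zmax 0.58 7124
obst x 0.45 z> 0.4 ymin 0.38 zmax 0.58 2616
obst x 0.55 z> 0.03 ymin 0.23 zmax 0.54 5376
obst x 0.55 z> 0.12 ymin 0.33 zmax 0.54 4181
obst x 0.55 z> 0.25 ymin 0.33 zmax 0.54 3735
obst x 0.55 z> 0.4 ymin 0.38 zma
[... 650 characters left out ...]
975305 0.14551661 0.04744383]
obst x 0.25 z> 0.03 ymin 0.33 zmax 0.07 223
obst x 0.35 z> 0.03 ymin 0.32 zmax 0.29 5460
obst x 0.35 z> 0.12 ymin 0.34 zmax 0.29 1644
obst x 0.35 z> 0.25 ymin 0.34 zmax 0.29 1154
obst x 0.45 z> 0.03 ymin 0.31 zmax 0.79 34876
obst x 0.45 z> 0.12 ymin 0.31 zmax 0.79 33155
obst x 0.45 z> 0.25 ymin 0.31 zmax 0.79 32128
obst x 0.45 z> 0.4 ymin 0.31 zmax 0.79 21507
obst x 0.55 z> 0.03 ymin 0.24 zmax 0.73 9017
obst x 0.55 z> 0.12 ymin 0.31 zmax 0.73 8999
obst x 0.55 z> 0.25 ymin 0.31 zmax 0.73 8999
obst x 0.55 z> 0.4 ymin 0.31 zmax 0.73 3138
obst x 0.65 z> 0.03 ymin 0.24 zmax 0.29 208
obst x 0.65 z> 0.12 ymin 0.33 zmax 0.29 30
obst x 0.65 z> 0.25 ymin 0.33 zmax 0.29 30
```

View pics/c.png

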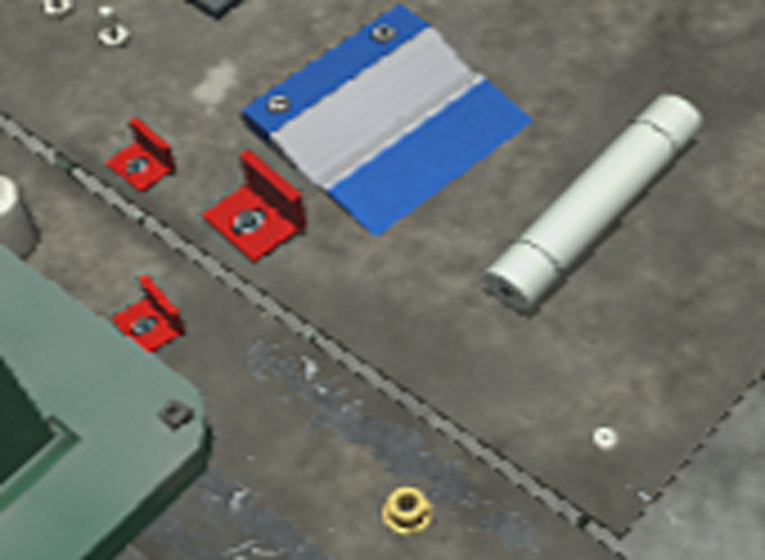

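The crop confirms the choice: the big red stop at crop (255,210) is in line with the groove, and the two small ones at (143,155) and (147,315) are decoys. The bar lies on the ramp side. V-block origin ≈ (0.624, 0.060), yaw −6.9°. Bar ≈ (0.478, 0.0175), yaw +0.9°.

I'll swing round clear of the drill press first.

{"name": "jog_arm", "arguments": {"moves": [[[8.54, 0, 0, 0, 0, 0, -0.109], [8.54, 0, 0, 0, 0, 0, -0.109], [8.54, 0, 0, 0, 0, 0, -0.109], [8.54, 0, -4, 0, 0, 0, 0], [8.54, 0, -4, 0, 0, 0, 0], [8.54, 0, -4, 0, 0, 0, 0], [8.54, 0, -4, 0, 0, 0, 0], [8.54, 0, -4, 0, 0, 0, 0], [8.54, -2, -3.4, 0, 0, 0, 0], [8.54, -2, -3.4, 0, 0, 0, 0], [8.54, -2, -3.4, 0, 0, 0, 0], [8.54, -2, -3.4, 0, 0, 0, 0], [8.54, -2, -3.4, 0, 0, 0, 0], [8.54, -2, -3.4, 0, 0, 0, 0], [8.54, -1.8, -3, 0, 0, 0, 0], [8.54, -1.8, -3, 0, 0, 0, 0], [8.54, -1.8, -3, 0, 0, 0, 0], [8.54, -1.8, -3, 0, 0, 0, 0], [8.54, -1.8, -3, 0, 0, 0, 0], [8.54, 0, 0, 0, 0, 0, 0]]]}}

```text
time: 2.47
tool_pos: [0.4121, 0.0398, 0.2316]
tool_rot: [0.001, -0.004, 1.0, -0.001]
contact_force: [-0.6, 0.7, -0.2]
gripper_width: 0.998
grasp_force: 0.0
```

{"name": "jog_arm", "arguments": {"moves": [[[8.54, 0, -2.2, 3.5, 0, 0, 0], [8.54, 0, 0, 4, 0, 0, 0], [8.54, 0, 0, 4, 0, 0, 0], [8.54, 0, 0, 4, 0, 0, 0], [8.54, 0, 0, 2, 0, 0, 0], [8.54, 0, 0, 0, 0, 0, 0]]]}}

```text
time: 2.97
tool_pos: [0.4056, 0.0229, 0.0508]
tool_rot: [-0.006, -0.008, 1.0, 0.001]
contact_force: [-0.1, -0.2, -0.4]
gripper_width: 1.001
grasp_force: 0.0
```

```bash
python3 - <<'E'
from h import *
s=state();T=s["tool_pos"];print(T,s["tool_rot"])
for n in("side","scene","wrist"):
    f=grab_frame(n);P,u,v=cloud(f)
    F=box(P,[.37,-.08,.02],[.448,.11,.25])
    for a,b in((-.08,0.018),(.018,.11)):
        G=F[(F[:,1]>a)&(F[:,1]<b)]
        if len(G)>10:
            L=G[G[:,2]<G[:,2].min()+.04];print(n,len(G),"minz",np.sort(G[:,2])[:8].round(3),"x",L[:,0].min().round(3),L[:,0].max().round(3),"y",L[:,1].min().round(3),L[:,1].max().round(3))
    if n=="wrist": cv2.imwrite("pics/d.png",f["color"]);print(f["R"],-f["R"].T@f["t"])
    if n=="side": cv2.imwrite("pics/e.png",cv2.resize(f["color"][150:310,200:380],None,fx=4,fy=3.7))
E
```

```text
[0.40557489 0.02293898 0.05075543] [-5.62543340e-03 -7.63420244e-03  9.99954693e-01  8.27317621e-04]
side 970 minz [0.068 0.069 0.069 0.07  0.07  0.074 0.077 0.077] x 0.394 0.404 y 0.067 0.08
scene 702 minz [0.068 0.07  0.071 0.073 0.074 0.077 0.079 0.08 ] x 0.396 0.406 y -0.035 -0.019
scene 51 minz [0.065 0.065 0.067 0.071 0.073 0.073 0.074 0.074] x 0.395 0.41 y 0.065 0.08
wrist 21987 minz [0.068 0.068 0.068 0.068 0.068 0.068 0.069 0.069] x 0.4 0.423 y -0.035 -0.02
wrist 23805 minz [0.068 0.068 0.068 0.069 0.069 0.069 0.069 0.069] x 0.398 0.422 y 0.063 0.078
[[-1.64317745e-02  9.99864640e-01 -8.35214405e-04]
 [ 9.64394888e-01  1.60693725e-02  2.63977792e-01]
 [ 2.63955481e-01  3.53214704e-03 -9.64528397e-01]] [0.34407712 0.02068617 0.19818647]
```

View pics/e.png

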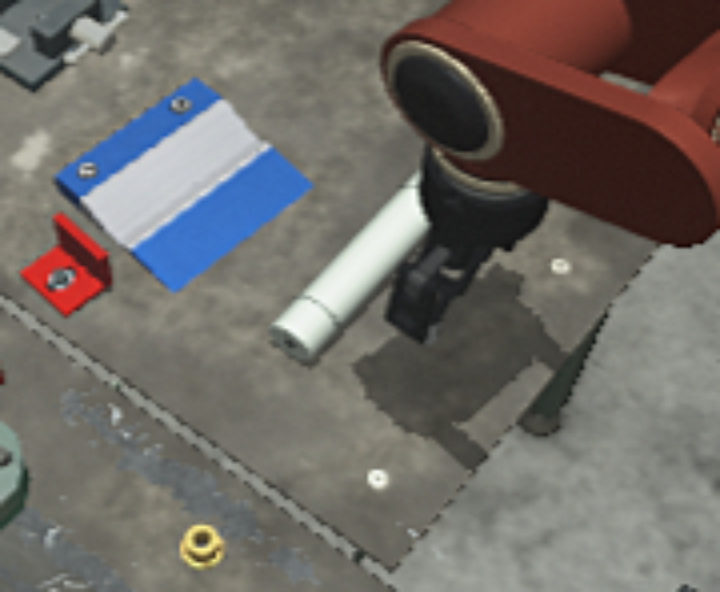

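View pics/d.png

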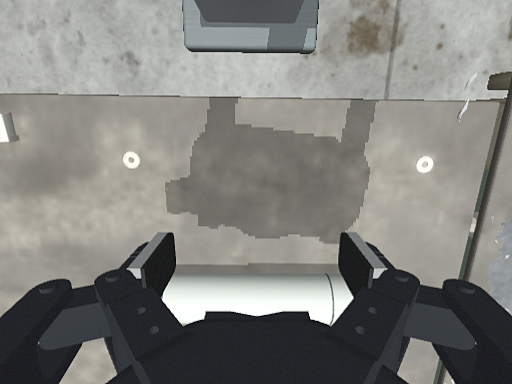

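The wrist picture shows both finger tips, near (160,260) and (355,260), straddling the bar's length behind the bar (white, y≈300). The tips sit about 15 mm above the TCP. I'll go down until the tips are about 13 mm above the bench.

{"name": "jog_arm", "arguments": {"moves": [[[8.54, 0, 0, 2, 0, 0, 0], [8.54, 0, 0, 2, 0, 0, 0], [8.54, -0.5, -0.3, 0.8, 0, 0, 0], [8.54, -0.5, 0, 0, 0, 0, 0], [8.54, 0, 0, 0, 0, 0, 0], [8.54, 0, 0, 0, 0, 0, 0]]]}}

```text
time: 3.62
tool_pos: [0.4229, 0.0191, 0.0109]
tool_rot: [0.002, -0.008, 1.0, -0.0]
contact_force: [0.2, 0.2, -0.5]
gripper_width: 0.998
grasp_force: 0.0
```

```bash
cat >> h.py <<'E'
O=np.array([.6238,.0604]);A=np.deg2rad(-6.95)
EX=np.array([np.cos(A),np.sin(A)]);EY=np.array([-EX[1],EX[0]])
def V(p): d=np.asarray(p)[...,:2]-O; return np.stack([d@EX,d@EY],-1)*1000
def report(names=("side","scene"),lo=-190,hi=40):
    s=state();q=s["tool_rot"];T=s["tool_pos"]
    from scipy.spatial.transform import Rotation as Ro
    M=Ro.from_quat(q[[1,2,3,0]]).as_matrix()
    print("t",round(s["time"],2),"TCP V",V(T).round(1),"z",round(T[2]*1000,1),"yawV",round(np.degrees(np.arctan2(M[1,1],M[0,1]))-90-np.degrees(A),2),"tz",M[:,2].round(3),"F",s["contact_force"].round(1))
    for n in names:
        f=grab_frame(n);P,u,v=cloud(f);q=V(P);h=cv2.cvtColor(f["color"],cv2.COLOR_BGR2HSV)[v,u]
        for r in regions_of("bar",f)[:1]:
            B,_,_=cloud(f,r["pixels"]);W=V(B);W=W[B[:,2]>.02]; z=B[B[:,2]>.02][:,2]
            if len(W)<20: continue
            t=z>np.percentile(z,60);l=cv2.fitLine(W[t].astype(np.float32),cv2.DIST_HUBER,0,.01,.01).ravel()
            print(n,"bar p",round(r["p"],2),"line",l.round(2),"yawV",round(np.degrees(np.arctan(-l[0]/l[1])),2),"y ends",np.percentile(W[:,1],[1,99]).round(1),"z",(np.percentile(z,[50,95])*1000).round(1))
    return f
E
python3 - <<'E'
from h import *
report()
T=state()["tool_pos"]
for n in ("wrist","scene"):
    f=grab_frame(n);P,_,_=cloud(f);G=P[(abs(P[:,0]-T[0])<.02)&(abs(P[:,1]-T[1])<.065)&(P[:,2]>.005)&(P[:,2]<.1)]
    for a,b in((-.08,T[1]),(T[1],.11)):
        g=G[(G[:,1]>a)&(G[:,1]<b)];print(n,len(g),np.percentile(g[:,2],[0,1,5]).round(4) if len(g) else 0)
E
```

```text
t 3.62 TCP V [-194.4  -65.3] z 10.9 yawV 7.83 tz [ 0.005 -0.001 -1.   ] F [ 0.2  0.2 -0.5]
side bar p 0.61 line [ 1.3000e-01 -9.9000e-01 -1.4242e+02 -2.7200e+01] yawV 7.68 y ends [-90.2  30.2] z [32.7 37.2]
scene bar p 0.57 line [   0.14   -0.99 -136.26 -100.24] yawV 7.9 y ends [-150.7  -50. ] z [33.1 38.5]
wrist 15820 [0.0207 0.0275 0.0401]
wrist 16126 [0.0207 0.0276 0.0401]
scene 113 [0.0052 0.0061 0.0298]
scene 24 [0.0051 0.0092 0.023 ]
```

{"name": "jog_arm", "arguments": {"moves": [[[8.54, 0, 0, 0.9, 0, 0, 0], [8.54, -0.8, 0, 0, 0, 0, 0], [8.54, -0.8, 0, 0, 0, 0, 0], [8.54, -0.4, 0, 0, 0, 0, 0], [8.54, -0.4, 0, 0, 0, 0, 0.0085], [8.54, -0.4, 0, 0, 0, 0, 0.0085], [8.54, -0.4, 0, 0, 0, 0, 0.0085], [8.54, -0.4, 0, 0, 0, 0, 0.0085], [8.54, -0.4, 0, 0, 0, 0, 0.0085], [8.54, -0.4, 0, 0, 0, 0, 0.0085], [8.54, -0.4, 0, 0, 0, 0, 0.0085], [8.54, -0.4, 0, 0, 0, 0, 0.0085], [8.54, -0.4, 0, 0, 0, 0, 0.0085], [8.54, -0.4, 0, 0, 0, 0, 0.0085], [8.54, -0.4, 0, 0, 0, 0, 0.0085], [8.54, -0.4, 0, 0, 0, 0, 0.0085], [8.54, -0.4, 0, 0, 0, 0, 0.0085], [8.54, -0.4, 0, 0, 0, 0, 0.0085], [8.54, -0.4, 0, 0, 0, 0, 0.0085], [8.54, -0.4, 0, 0, 0, 0, 0.0085]]]}}

```text
time: 5.58
tool_pos: [0.5048, 0.0164, -0.0007]
tool_rot: [-0.0, 0.061, 0.998, 0.0]
contact_force: [-0.3, -0.8, 0.3]
gripper_width: 1.0
grasp_force: 0.1
```

```bash
python3 - <<'E'
from h import *
f=report()
E
```

```text
t 5.58 TCP V [-112.8  -58.1] z -0.7 yawV -0.02 tz [-0.  0. -1.] F [-0.3 -0.8  0.3]
side bar p 0.51 line [  0.25  -0.97 -84.24  12.47] yawV 14.37 y ends [-54.   38.6] z [32.5 38. ]
```

```bash
python3 - <<'E'
from h import *
f=grab_frame("wrist");g=grab_frame("side")
P,u,v=cloud(f);W=V(P);k=(P[:,2]>.028)&(P[:,2]<.042)&(W[:,0]>-110)&(W[:,0]<-40)&(abs(W[:,1]+40)<110);print(k.sum(), cv2.minAreaRect(W[k].astype(np.float32)) if k.sum()>9 else '')
P,u,v=cloud(g);W=V(P);k=(P[:,2]>.028)&(P[:,2]<.042)&(W[:,0]>-100)&(W[:,0]<-40)&(abs(W[:,1]+40)<110);print(k.sum(), cv2.minAreaRect(W[k].astype(np.float32)))
s=g["color"][150:310,170:350];cv2.imwrite("pics/f.png",np.hstack([cv2.resize(f["color"],(400,300)),cv2.resize(s,(400,300))]))
E
```

```text
1838 ((-85.53126525878906, -59.803001403808594), (58.629268646240234, 172.7391815185547), 6.96347188949585)
221 ((-73.46810913085938, -16.083633422851562), (29.24136734008789, 113.18511962890625), 8.71854019165039)
```

View pics/f.png

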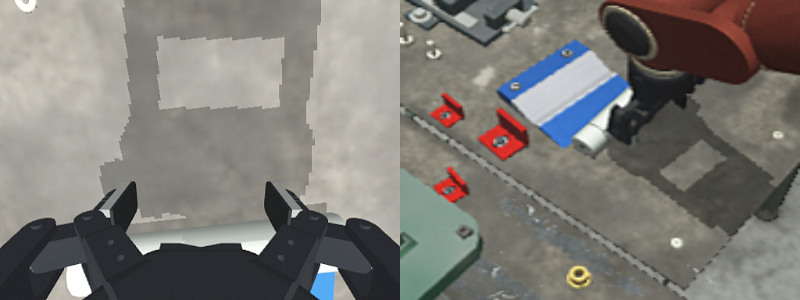

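The bar (wrist view, y≈230) rolled a little ahead and is still oblique; only the left finger touches it. The ramp will square it against the fingers, so I'll keep pushing slowly.

{"name": "jog_arm", "arguments": {"moves": [[[8.54, -0.3, 0, 0, 0, 0, 0], [8.54, -0.3, 0, 0, 0, 0, 0], [8.54, -0.3, 0, 0, 0, 0, 0], [8.54, -0.3, 0, 0, 0, 0, 0], [8.54, -0.3, 0, 0, 0, 0, 0], [8.54, -0.3, 0, 0, 0, 0, 0], [8.54, -0.3, 0, 0, 0, 0, 0], [8.54, -0.3, 0, 0, 0, 0, 0], [8.54, -0.3, 0, 0, 0, 0, 0], [8.54, -0.3, 0, 0, 0, 0, 0], [8.54, -0.3, 0, 0, 0, 0, 0], [8.54, -0.3, 0, 0, 0, 0, 0]]]}}

```text
time: 6.88
tool_pos: [0.5402, 0.0121, -0.0008]
tool_rot: [-0.0, 0.06, 0.998, 0.0]
contact_force: [-3.0, 0.9, 1.9]
gripper_width: 1.003
grasp_force: 1.7
```

```bash
cat >> h.py <<'E'
def barat(x,names=("wrist","side")):
    for n in names:
        f=grab_frame(n);P,u,v=cloud(f);W=V(P);k=(P[:,2]>.030)&(P[:,2]<.052)&(abs(W[:,0]-x)<30)&(W[:,1]>-160)&(W[:,1]<66)
        h=cv2.cvtColor(f["color"],cv2.COLOR_BGR2HSV)[v,u];k&=(h[:,2]>120)&(h[:,1]<60)
        W=W[k]
        if len(W)<20: continue
        c=(np.percentile(P[k][:,2],95)*1000).round(1)
        for a in np.arange(-160,66,45):
            g=W[(W[:,1]>a)&(W[:,1]<=a+45)]
            if len(g)>5: print("  y",a,len(g),"x",g[:,0].min().round(1),g[:,0].max().round(1))
        print(n,len(W),"ztop",c,"y",np.percentile(W[:,1],[.5,99.5]).round(1))
    return f
E
python3 - <<'E'
from h import *
report(())if 0 else None
s=state();x=V(s["tool_pos"]);print(x,s["contact_force"],s["tool_pos"][2],s["tool_rot"]);f=barat(x[0]+29)
E
```

```text
[-77.1667507  -58.01574017] [-3.04187938  0.90955204  1.91837471] -0.0007780985284693356 [-2.56266735e-04  6.03061752e-02  9.98179893e-01  1.98357266e-05]
  y -160 118 x -45.0 -37.4
  y -115 1379 x -64.3 -50.8
  y -70 1851 x -63.5 -50.8
  y -25 469 x -66.2 -37.9
  y 20 24 x -41.4 -38.0
wrist 3841 ztop 36.2 y [-138.6   20.3]
  y -70 8 x -60.3 -53.1
  y -25 59 x -62.4 -32.9
  y 20 75 x -62.6 -31.4
side 142 ztop 40.2 y [-49.5  41. ]
```

{"name": "jog_arm", "arguments": {"moves": [[[8.54, -0.3, 0, 0, 0, 0, 0], [8.54, -0.3, 0, 0, 0, 0, 0], [8.54, -0.3, 0, 0, 0, 0, 0], [8.54, -0.3, 0, 0, 0, 0, 0], [8.54, -0.3, 0, 0, 0, 0, 0], [8.54, -0.3, 0, 0, 0, 0, 0], [8.54, -0.3, 0, 0, 0, 0, 0], [8.54, -0.3, 0, 0, 0, 0, 0], [8.54, -0.3, 0, 0, 0, 0, 0], [8.54, -0.3, 0, 0, 0, 0, 0], [8.54, -0.3, 0, 0, 0, 0, 0], [8.54, -0.3, 0, 0, 0, 0, 0], [8.54, -0.2, 0, 0, 0, 0, 0], [8.54, -0.2, 0, 0, 0, 0, 0], [8.54, -0.2, 0, 0, 0, 0, 0], [8.54, -0.2, 0, 0, 0, 0, 0]]]}}

```text
time: 8.32
tool_pos: [0.5841, 0.0068, -0.0007]
tool_rot: [0.0, 0.06, 0.998, -0.0]
contact_force: [-0.4, 0.8, 0.6]
gripper_width: 0.999
grasp_force: 0.0
```

```bash
python3 - <<'E'
from h import *
s=state();x=V(s["tool_pos"]);print(x,s["contact_force"],s["tool_pos"][2],s["tool_rot"]);f=barat(x[0]+29)
E
```

```text
[-32.89082864 -58.05248315] [-0.38821697  0.76628671  0.63663431] -0.0006799693254713433 [ 1.75555649e-04  6.04002891e-02  9.98174220e-01 -2.18548299e-05]
  y -160 316 x -1.8 13.0
  y -115 1101 x -16.8 -6.4
  y -70 1412 x -17.0 -5.9
  y -25 560 x -16.0 13.2
  y 20 107 x 0.6 13.5
wrist 3496 ztop 38.4 y [-139.7   24.5]
  y -70 10 x -17.0 -6.5
  y -25 62 x -16.4 16.5
  y 20 71 x -16.2 16.2
side 143 ztop 40.8 y [-49.7  40.4]
```

The bar is seated: its axis is at x≈0, top at about 40 mm and ends at about −139.5 and +40.5. I'll retreat, rise, close the fingers, go to the right end and turn 90° so the finger sides push along the groove.

{"name": "jog_arm", "arguments": {"moves": [[[8.54, 1.5, 0, 0, 0, 0, 0], [8.54, 1.5, 0, -2, 0, 0, 0], [8.54, 0, 0, -3, 0, 0, 0], [0, 0, 0, -3, 0, 0, 0], [0, -2.1, -3.6, 0, 0, 0, 0], [0, -2.1, -3.6, 0, 0, 0, 0], [0, -2.1, -3.6, 0, 0, 0, 0], [0, 0, -1.2, 0, 0, 0, 0.1208], [0, 0, 0, 0, 0, 0, 0.1208], [0, 0, 0, 0, 0, 0, 0.1208], [0, 0, 0, 0, 0, 0, 0.1208], [0, 0, 0, 0, 0, 0, 0.1208], [0, 0, 0, 0, 0, 0, 0.1208], [0, 0, 0, 0, 0, 0, 0.1208], [0, 0, 0, 0, 0, 0, 0.1208], [0, 0, 0, 0, 0, 0, 0.1208], [0, 0, 0, 0, 0, 0, 0.1208], [0, 0, 0, 0, 0, 0, 0.1208], [0, 0, 0, 0, 0, 0, 0.1208], [0, 0, 0, 0, 0, 0, 0.1208]]]}}

```text
time: 10.08
tool_pos: [0.6019, -0.1162, 0.0792]
tool_rot: [-0.0, 0.75, 0.661, -0.0]
contact_force: [0.1, -0.7, 0.2]
gripper_width: 0.0
grasp_force: 0.0
```

```bash
python3 - <<'E'
from h import *
report();barat(0)
f=grab_frame("scene");P,_,_=cloud(f)
W=V(P);k=(P[:,2]>.015)&(P[:,2]<.055)&(W[:,1]>60)&(W[:,1]<110)&(abs(W[:,0])<35)
w=W[k];print("stop y",np.percentile(w[:,1],[0,2,10,50]).round(1),"x",w[:,0].min(),w[:,0].max())
cv2.imwrite("pics/g.png",cv2.resize(f["color"][110:260,150:340],None,fx=4,fy=4))
E
```

```text
t 10.08 TCP V [  -0.3 -177.9] z 79.2 yawV -90.29 tz [-0.  0. -1.] F [ 0.1 -0.7  0.2]
side bar p 0.96 line [  0.    -1.     0.14 -47.52] yawV 0.08 y ends [-136.4   40.6] z [36.4 41. ]
scene bar p 0.94 line [ 4.00e-02  1.00e+00 -5.88e+00 -7.88e+01] yawV -2.05 y ends [-162.7  -19. ] z [35.5 41.9]
  y -160 1731 x -15.8 15.7
  y -115 3460 x -15.6 15.8
  y -70 2163 x -15.5 16.1
wrist 7354 ztop 39.1 y [-140.8  -46.3]
  y -160 67 x -15.6 14.8
  y -115 126 x -16.6 15.2
  y -70 141 x -16.5 16.7
  y -25 151 x -15.7 17.0
  y 20 74 x -16.6 17.0
side 559 ztop 41.0 y [-137.1   39.3]Traceback (most recent call last):
  File "<stdin>", line 5, in <module>
    return _quantile_unchecked(
        a, q, axis, out, overwrite_input, method, keepdims, weights)
    return _ureduce(a,
                    func=_quantile_ureduce_func,
    ...<5 lines>...
                    overwrite_input=overwrite_input,
                    method=method)
    r = func(a, **kwargs)
    result = _quantile(arr,
                       quantiles=q,
    ...<2 lines>...
                       out=out,
                       weights=wgt)
    slices_having_nans = np.isnan(arr[-1, ...])
                                  ~~~^^^^^^^^^
IndexError: index -1 is out of bounds for axis 0 with size 0
```

{"name": "jog_arm", "arguments": {"moves": [[[0, 0, 0, 3.5, 0, 0, 0], [0, 0, 0, 3.2, 0, 0, 0], [0, 0.8, 0, 0, 0, 0, 0], [0, 0.8, 0, 0, 0, 0, 0], [0, 0.4, 0, 0, 0, 0, 0], [0, 0.3, 0, 0, 0, 0, 0], [0, 0.3, 0, 0, 0, 0, 0], [0, 0.3, 0, 0, 0, 0, 0], [0, 0.3, 0, 0, 0, 0, 0], [0, 0.3, 0, 0, 0, 0, 0], [0, 0.3, 0, 0, 0, 0, 0], [0, 0.3, 0, 0, 0, 0, 0], [0, 0.3, 0, 0, 0, 0, 0], [0, 0.3, 0, 0, 0, 0, 0], [0, 0.3, 0, 0, 0, 0, 0], [0, 0.3, 0, 0, 0, 0, 0]]]}}

```text
time: 11.77
tool_pos: [0.6085, -0.0633, 0.0122]
tool_rot: [-0.0, 0.748, 0.663, -0.0]
contact_force: [0.5, -4.0, 2.5]
gripper_width: 0.0
grasp_force: 1.8
```

```bash
python3 - <<'E'
from h import *
report(("side",));barat(0,("side",))
f=grab_frame("side");P,u,v=cloud(f);W=V(P);h=cv2.cvtColor(f["color"],cv2.COLOR_BGR2HSV)[v,u]
k=(P[:,2]>.022)&(P[:,2]<.055)&(W[:,1]>60)&(W[:,1]<110)&(abs(W[:,0])<35)&(h[:,1]>150)
w=W[k];print("stop y",len(w),np.percentile(w[:,1],[0,5,50,95]).round(1) if len(w) else 0)
E
```

```text
t 11.77 TCP V [  -0.3 -124.7] z 12.2 yawV -89.95 tz [-0.  0. -1.] F [ 0.5 -4.   2.5]
side bar p 0.88 line [  0.    -1.     0.23 -22.47] yawV 0.01 y ends [-111.8   67.5] z [36.2 40.8]
  y -115 113 x -15.1 12.8
  y -70 140 x -16.4 16.5
  y -25 149 x -16.3 16.9
  y 20 157 x -16.2 16.3
side 563 ztop 41.1 y [-111.   65.]
stop y 66 [74.9 75.8 80.3 83.2]
```

{"name": "jog_arm", "arguments": {"moves": [[[0, 0.2, 0, 0, 0, 0, 0], [0, 0.2, 0, 0, 0, 0, 0], [0, 0.2, 0, 0, 0, 0, 0], [0, 0.1, 0, 0, 0, 0, 0], [0, 0, 0, 0, 0, 0, 0]]]}}

```text
time: 12.38
tool_pos: [0.6088, -0.0562, 0.0119]
tool_rot: [-0.001, 0.748, 0.663, -0.0]
contact_force: [0.1, -1.4, -0.9]
gripper_width: 0.0
grasp_force: 0.5
```

{"name": "jog_arm", "arguments": {"moves": [[[0, 0.1, 0, 0, 0, 0, 0], [0, 0.1, 0, 0, 0, 0, 0], [0, 0, 0, 0, 0, 0, 0]]]}}

```text
time: 12.63
tool_pos: [0.609, -0.0562, 0.012]
tool_rot: [0.001, 0.748, 0.663, -0.002]
contact_force: [-2.1, -7.1, -1.3]
gripper_width: -0.003
grasp_force: 3.8
```

{"name": "jog_arm", "arguments": {"moves": [[[0, 0.1, 0, 0, 0, 0, 0], [0, 0, 0, 0, 0, 0, 0]]]}}

```text
time: 12.8
tool_pos: [0.6091, -0.0562, 0.0121]
tool_rot: [0.001, 0.748, 0.663, -0.002]
contact_force: [-3.0, -10.6, -1.1]
gripper_width: 0.001
grasp_force: 5.4
```

```bash
python3 - <<'E'
from h import *
f=report(("side",));barat(0,("side",))
cv2.imwrite("pics/g.png",cv2.resize(f["color"][160:260,190:320],None,fx=6,fy=6,interpolation=2)[:600,:800])
E
```

```text
t 12.8 TCP V [  -0.5 -117.6] z 12.1 yawV -89.92 tz [-0.001 -0.005 -1.   ] F [ -3.  -10.6  -1.1]
side bar p 0.7 line [  0.    -1.     0.16 -11.25] yawV 0.12 y ends [-101.2   71.3] z [36.5 41.1]
  y -115 92 x -14.6 12.3
  y -70 146 x -16.2 16.4
  y -25 147 x -15.1 16.4
  y 20 155 x -15.5 16.1
side 542 ztop 40.9 y [-104.    64.6]
```

View pics/g.png

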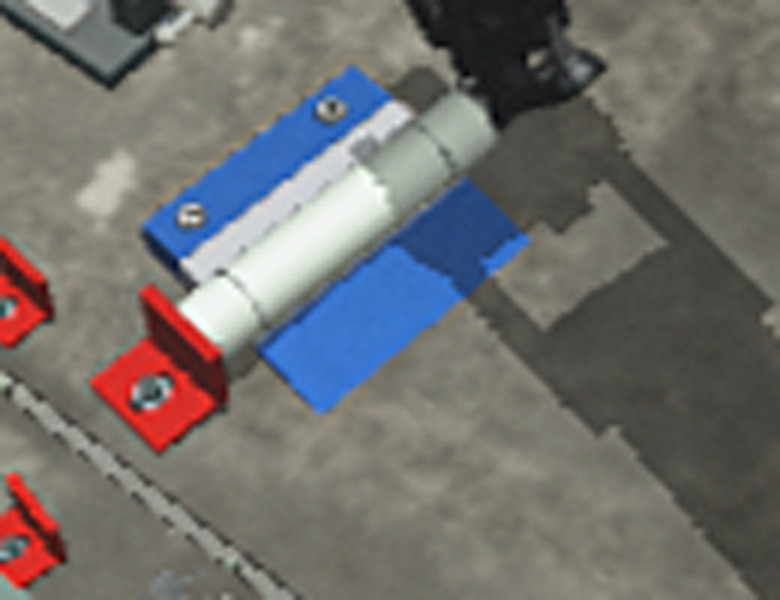

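The bar's left end, at crop (190,320), rests on the red plate, and the bar lies down in the groove. I'll back off and rise.

{"name": "jog_arm", "arguments": {"moves": [[[0, -0.3, 0, 0, 0, 0, 0], [0, -1, 0, 0, 0, 0, 0], [0, -2, 0, 0, 0, 0, 0], [0, -2, 0, -2, 0, 0, 0], [0, 0, 0, -4, 0, 0, 0], [0, 0, 0, -4, 0, 0, 0], [0, 0, 0, 0, 0, 0, 0], [0, 0, 0, 0, 0, 0, 0]]]}}

```text
time: 13.62
tool_pos: [0.6061, -0.1072, 0.1169]
tool_rot: [0.003, 0.748, 0.663, 0.003]
contact_force: [0.3, 0.1, -0.1]
gripper_width: -0.001
grasp_force: 0.0
```

```bash
python3 - <<'E'
from h import *
f=report(("side",));barat(0,("side",))
P,u,v=cloud(f);W=V(P);h=cv2.cvtColor(f["color"],cv2.COLOR_BGR2HSV)[v,u]
k=(P[:,2]>.01)&(P[:,2]<.06)&(abs(W[:,0])<10)&(h[:,2]>120)&(h[:,1]<60)&(W[:,1]>-125)&(W[:,1]<80)
print("bar y",W[k][:,1].min(),W[k][:,1].max())
cv2.imwrite("pics/i.png",cv2.resize(f["color"][120:320,150:400],None,fx=3,fy=3))
E
```

```text
t 13.62 TCP V [   2.7 -168.5] z 116.9 yawV -89.96 tz [ 0.008 -0.002 -1.   ] F [ 0.3  0.1 -0.1]
side bar p 0.79 line [  0.    -1.     0.29 -14.86] yawV 0.28 y ends [-101.3   68.6] z [36.6 40.9]
  y -115 102 x -15.4 14.4
  y -70 143 x -15.5 16.5
  y -25 150 x -18.1 16.3
  y 20 159 x -17.0 16.9
side 557 ztop 40.8 y [-103.2   65. ]
bar y -104.57123720177515 71.93826169931876
```

View pics/i.png

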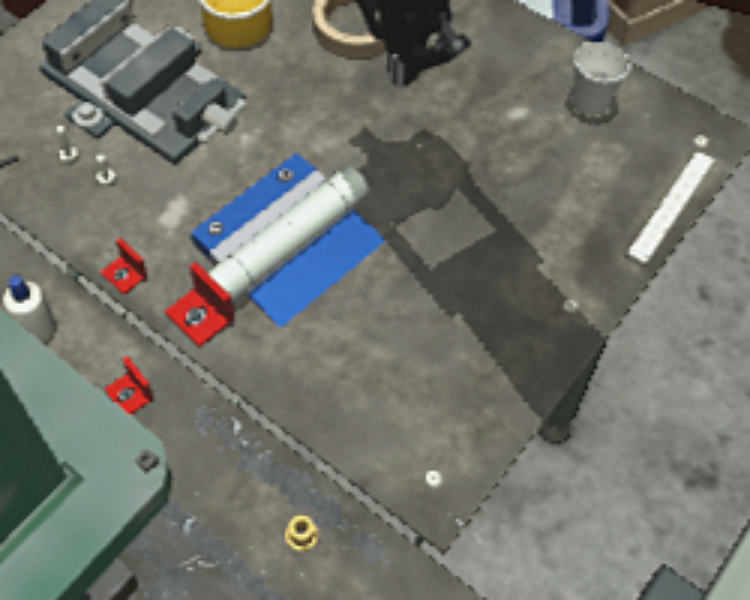

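The bar is seated and home against the stop at (215,290). The cup, bush and glue bottle have not moved, and the arm is clear.

```bash
python3 -c "
from plant import *
print(job_done())"
```

```text
the job is handed in; nothing more can be done
None
```

The bar was rolled over the lip into the V-groove and slid up against the red stop, and the job was handed in at about 13.7 s with the arm clear and the cup, bush and glue bottle left where they stood.

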